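# Log in the sunglasses cases and perch the scanner on the key bowl

## Task

Pick up the hand scanner and read the barcode label of each sunglasses case on the slab, from the longest case to the shortest: point the beam at the middle of the label from about 10 cm, with the scan line along the row of bars, and keep it steadily there for a good second. Leave the scanner balanced, roughly level and by itself, on top of the upturned teak key bowl, stand the candle jar upright on bare stone clear of the cork mat, and lay all the cases flat, label up, side by side on the mat, lengthwise along its shorter side. Leave the cat, carabiner and garage remote where they are and do not press the remote's button.

Things in the scene. Friction and masses are not known exactly. Their poses are not given: they have to be found in the camera images.
- scanner_mid (a point): Middle of the handle of the hand scanner, a plastic bar, 250 g: 21 mm above its underside, within 3 mm lengthwise of its centre of mass. x points to the nose, z up. Handle 36 mm wide, 38 mm high, from 80 mm behind this point to 42 mm ahead; then the black head, 52 mm wide, 46 mm high, to 82 mm ahead. Two rubber runners 24 mm apart under the handle steady it on a round top.
- scanner_eye (a point): Middle of the scanner's reading window, low on the head: 80 mm ahead of scanner_mid and 9 mm lower. Its x is the beam, 45 degrees downwards and forwards when the scanner is level; its y (sideways) is the direction of the scan line. Always on, no trigger; reads at 65 to 140 mm from window to label.
- bowl_top (a point): Top of the round teak key bowl, which is fixed upside down: a smooth dome, half a ball of radius 75 mm, 75 mm high. This point is its highest point.
- mat_top (a point): Middle of the upper face of the fixed cork mat, 220 mm along its x, 260 mm along its y, 5 mm thick.
- long_mid (a point): Centre (half-way up) of the long aluminium sunglasses case, a flat closed box 160 mm long (its x), 40 mm wide (its y), 36 mm high (its z, label upward), 160 g. May be absent (then None).
- long_label (a point): Middle of the long case's white barcode label (44 x 26 mm), on its top face, 20 mm towards +x from the middle of the case and 18 mm above its centre; z points up out of it, and the row of bars runs along x, the case's length. Absent with its case.
- medium_mid (a point): Centre (half-way up) of the medium aluminium sunglasses case, a flat closed box 130 mm long (its x), 40 mm wide (its y), 36 mm high (its z, label upward), 160 g. May be absent (then None).
- medium_label (a point): Middle of the medium case's white barcode label (44 x 26 mm), on its top face, 20 mm towards +x from the middle of the case and 18 mm above its centre; z points up out of it, and the row of bars runs along x, the case's length. Absent with its case.
- short_mid (a point): Centre (half-way up) of the short aluminium sunglasses case, a flat closed box 100 mm long (its x), 40 mm wide (its y), 36 mm high (its z, label upward), 160 g. May be absent (then None).
- short_label (a point): Middle of the short case's white barcode label (44 x 26 mm), on its top face, 20 mm towards +x from the middle of the case and 18 mm above its centre; z points up out of it, and the row of bars runs along x, the case's length. Absent with its case.
- remote_button (a joint): Press button on top of the white plastic garage remote (100 x 48 x 20 mm), a bystander lying beyond the cases: 0 m is up, 0.004 m fully pressed.
- remote: The garage remote, a bystander; origin under its middle.
- cat: White ceramic cat figurine, 80 mm across and 130 mm tall, a bystander; origin under its middle, z up.
- carabiner: Steel carabiner, 85 x 60 mm, lying flat, 10 mm thick, a bystander; origin at its middle on the surface.
- candle_mid (a point): Middle (half-way up) of the candle jar, an upright cylinder 60 mm across and 78 mm high, 300 g, that stands on the cork mat at the start; z up.
- candle: The candle jar again, origin under its middle.
- case_long: The long sunglasses case again, origin under its middle.
- case_medium: The medium sunglasses case again, origin under its middle.
- case_short: The short sunglasses case again, origin under its middle.
- scanner: The scanner again, origin on its underside, 21 mm below scanner_mid.
There are look-alikes about, which are no part of the job. What is shaped like the case_long but purple is not meant.

How it is judged:
On the way, in this order (a step that is already met when the one before it is completed fails the run):
1. the scanner is held with its beam steadily on the long case's label, 65 to 140 mm away, scan line along the row of bars (x of long_label in the frame of scanner_eye between 0.065 and 0.14 m and y of long_label in the frame of scanner_eye between -0.012 and 0.012 m and z of long_label in the frame of scanner_eye between -0.012 and 0.012 m and z of scanner_eye in the frame of long_label above 0.03 m and angle between the y axis of scanner_eye and the x axis of long_label, either way round below 0.3 rad and angle between long_label's own z axis and vertical below 0.3 rad), for 1 s.
2. the scanner is held with its beam steadily on the medium case's label, 65 to 140 mm away, scan line along the row of bars (x of medium_label in the frame of scanner_eye between 0.065 and 0.14 m and y of medium_label in the frame of scanner_eye between -0.012 and 0.012 m and z of medium_label in the frame of scanner_eye between -0.012 and 0.012 m and z of scanner_eye in the frame of medium_label above 0.03 m and angle between the y axis of scanner_eye and the x axis of medium_label, either way round below 0.3 rad and angle between medium_label's own z axis and vertical below 0.3 rad), for 1 s.
3. the scanner is held with its beam steadily on the short case's label, 65 to 140 mm away, scan line along the row of bars (x of short_label in the frame of scanner_eye between 0.065 and 0.14 m and y of short_label in the frame of scanner_eye between -0.012 and 0.012 m and z of short_label in the frame of scanner_eye between -0.012 and 0.012 m and z of scanner_eye in the frame of short_label above 0.03 m and angle between the y axis of scanner_eye and the x axis of short_label, either way round below 0.3 rad and angle between short_label's own z axis and vertical below 0.3 rad), for 1 s.
At the end, for the whole second after the job is handed in: Scanner at rest by itself on the bowl, handle middle within 25 mm sideways of the bowl top, tilt under 0.25 rad. Candle upright on the stone, off the mat. Every case at rest flat on the mat, label up, overhanging at most 15 mm, length within 0.3 rad of the mat x (220 mm side) (horizontal distance between scanner_mid and bowl_top below 0.025 m and z of scanner_mid in the frame of bowl_top between 0.012 and 0.032 m and angle between scanner_mid's own z axis and vertical below 0.25 rad and linear speed of each of scanner, candle, case_long, case_medium, case_short below 0.02 m/s and angular speed of scanner below 0.3 rad/s and (x of candle_mid in the frame of mat_top above 0.13 m or x of candle_mid in the frame of mat_top below -0.13 m or y of candle_mid in the frame of mat_top above 0.15 m or y of candle_mid in the frame of mat_top below -0.15 m) and height (world z) of candle_mid between 0.034 and 0.043 m and angle between candle_mid's own z axis and vertical below 0.1 rad and x of long_mid in the frame of mat_top between -0.045 and 0.045 m and y of long_mid in the frame of mat_top between -0.115 and 0.115 m and z of each of long_mid, medium_mid, short_mid in the frame of mat_top below 0.026 m and angle between each of long_mid, medium_mid, short_mid's own z axis and vertical below 0.15 rad and angle between the x axis of each of long_mid, medium_mid, short_mid and the x axis of mat_top, either way round below 0.3 rad and x of medium_mid in the frame of mat_top between -0.06 and 0.06 m and y of medium_mid in the frame of mat_top between -0.115 and 0.115 m and x of short_mid in the frame of mat_top between -0.075 and 0.075 m and y of short_mid in the frame of mat_top between -0.115 and 0.115 m); the robot touches nothing.
It fails at once if a bystander is shifted more than 5 cm (distance of any of cat, remote, carabiner from where it was at the start of the episode above 0.05 m).
It fails at once if the cat or the candle is tipped over (angle between any of cat, candle's own z axis and vertical above 0.6 rad).
It fails at once if the garage remote's button is pressed (value of joint remote_button above 0.0025 m).
Of case_long, case_medium, case_short only 2 to 3 are there at a start; the rules pass over those that are not, and their reading is None.
At some moment in a run one of case_long, case_medium, case_short may be knocked a few centimetres aside while the robot is not near it.
It also fails if it takes over 210 s, if anything falls off the work surface, if the arm or the gripper's body presses on something with over 40 N, if the wrist force passes 120 N, or if a joint passes its speed limit or range.

## Robot

A 6-joint arm with a two-finger parallel gripper is mounted at the origin on the work surface. World frame = base frame: x ahead of the robot, y to its left, z up, the work surface at z = 0. Lengths are in m, angles in rad, forces in N, time in s.
With the tool pointing down it reaches from about 0.375 to 0.975 m from the base axis. Payload 3.8 kg.
Tool frame: the origin (TCP) lies on the centre line of the jaws, within the pads' length; the fingertips stand 14 mm ahead of it and the grasp point (between the pads) lies 5 mm behind it (robot.tip_extent is the distance from the TCP to the fingertips, in m); z points along the fingers, y is the direction in which the jaws open and shut (so a half turn about z gives the same grasp; the last joint's range is limited). The gripper opens to 85 mm and grips with 20 to 120 N. Pads are 22 mm wide; open, the fingers measure 114 mm over their backs; the gripper's body (76 mm by 85 mm) begins 54 mm behind the grasp point. The pads swing forward as they close: fully open they stand 13 mm farther back than shut.
Start: joints at [1.239, 0.264, 1.604, -0, 1.274, -0.037], TCP at [0.196, 0.646, 0.22] pointing down, gripper open.
Joint ranges: [-2.63, 2.63], [-0.94, 2.18], [0.31, 2.57], [-1.31, 4.45], [0, 2.66], [-2.55, 2.55]. Speed limits (rad/s): [2.57, 2.57, 3.14, 3.14, 3.14, 3.14].

## Interface

Orientations are given as a rotation vector (axis times angle).
In Python, from rig import monitor, eyes, robot gives the robot as it stands.
- The arm moves only by the tool drive_tool, never from a script. Its argument "deltas" is text: rows parted by semicolons, each of 7 numbers parted by spaces: the turn, a rotation vector about the world's x, y, z in degrees, then the shift along the world's x, y, z in m, then the closure in counts, from 0 (fully open) to 255 (shut). A call has 1 to 8 rows; each row is the pose to reach, as a shift and turn from the pose commanded when the call began; what a row does not reach only later rows make up. A row lasts 1/10 s, in which the tool goes at most 50 mm and 8.59 degrees, less where a joint would pass 70% of its speed; a pose out of reach is approached as far as the arm can. A call with a gripper value outside its range is refused whole. The fingers move at their own pace and stop on an object; "newtons" is the grip in N (left out, the last holds). Time passes only in rows, so rows that repeat a pose let the fingers close. It gives the time, the measured TCP pose, the force and the opening at its end, in the units of the state.
- monitor.observe(): the state, without advancing time (a new reading comes with each control period).
- eyes.snapshot(name): name is "scene" or "top" or "wrist"; returns a dict with "image" (400x640x3 uint8, red, green, blue), "fx", "fy", "cx", "cy" (pixels), "R" (3x3) and "t" (3): a world point X has camera coordinates R X + t; the wrist camera has in their place "hand_eye" (4x4, takes a point from camera to tool coordinates, whose origin is the TCP and whose axes are the flange's). Camera axes: x right, y down, z forward; pixel columns grow to the right and rows downward; lengths in m; the calibration is good to about 2 mm. A picture is of the moment at which its call begins: read the wrist's pose just before it. There is no depth.
- robot.hand_in(): hands the job in, once; it reports no verdict.
The state is a dict: "t": time; "joint_positions": joint angles; "qd": joint speeds; "joint_efforts": joint torques, N m; "tool_pos": TCP position; "tool_rot": TCP orientation; "contact_force": force on the tool from outside, world axes, zero at the start; "moment": the same for the moment, N m; "gripper_width": finger opening in m.
Only numpy, scipy, OpenCV 4.12 (cv2) and the standard library are available. Lean on these libraries where they do the work, as an engineer would, in place of code of your own. Each camera call takes 0.05 s, during which the arm holds its last target. There are 200 camera calls.

## Working session

There is one attempt and no reset: what is moved stays moved. The work goes in short steps, Python scripts to look and compute and a tool call to move; the robot and the scene stay as the last step left them, time stands still between calls to the robot, and variables do not carry over. Pictures are saved under pics/ and viewed, about 12 in all and at most 16, crops included, and the job is handed in when it is done.

Besides the shell and the picture viewer there is one more tool, called as name(argument=value, ...) on one line, values as JSON. drive_tool: Moves the arm, as the interface text tells. Its arguments: {"type":"object","properties":{"deltas":{"type":"string"},"newtons":{"type":"number"}},"required":["deltas"]}

```bash
ls; mkdir -p pics
python3 - <<'E'
from rig import monitor, eyes, robot
import cv2, numpy as np, pickle
s=monitor.observe(); print(s)
for n in("scene","top","wrist"):
    c=eyes.snapshot(n); pickle.dump(c,open(f"pics/{n}0.pkl","wb")); cv2.imwrite(f"pics/{n}0.png",c["image"][:,:,::-1])
    print(n,{k:np.round(v,4).tolist() for k,v in c.items() if k!="image"})
E
```

```text
pics
{'t': 0.0, 'joint_positions': array([ 1.23914274e+00,  2.64785702e-01,  1.60536974e+00,  2.35371079e-05,
        1.27371987e+00, -3.69258030e-02]), 'qd': array([-0.00077845, -0.00116571,  0.00011131,  0.00038338, -0.00014519,
        0.00015406]), 'joint_efforts': array([ 3.78982650e-04, -5.15111768e+01, -3.67323947e+01,  3.23324343e-05,
        1.30270561e-02, -5.23661618e-05]), 'tool_pos': array([0.19583622, 0.64517124, 0.21884244]), 'tool_rot': array([-0.46122933, -3.10710356,  0.0035179 ]), 'contact_force': array([0.48698233, 1.11270462, 0.00782963]), 'moment': array([0.02772675, 0.05550436, 0.05226057]), 'gripper_width': 0.08520080441167036}
scene {'fx': 473.5376, 'fy': 473.5376, 'cx': 326.957, 'cy': 201.8301, 'R': [[-0.5342, 0.8452, -0.014], [0.7301, 0.453, -0.5116], [-0.4261, -0.2835, -0.8591]], 't': [0.2421, -0.4073, 1.7261]}
top {'fx': 479.2076, 'fy': 479.2076, 'cx': 323.2498, 'cy': 198.3089, 'R': [[0.0226, -0.9997, -0.0105], [-0.999, -0.0222, -0.039], [0.0388, 0.0114, -0.9992]], 't': [0.0668, 0.5563, 1.3627]}
wrist {'fx': 278.5078, 'fy': 278.5078, 'cx': 317.0794, 'cy': 198.1702, 'hand_eye': [[0.0012, -0.963, -0.2695, 0.0674], [1.0, 0.0011, 0.0005, -0.0001], [-0.0001, -0.2695, 0.963, -0.154], [0.0, 0.0, 0.0, 1.0]]}
```

View pics/top0.png

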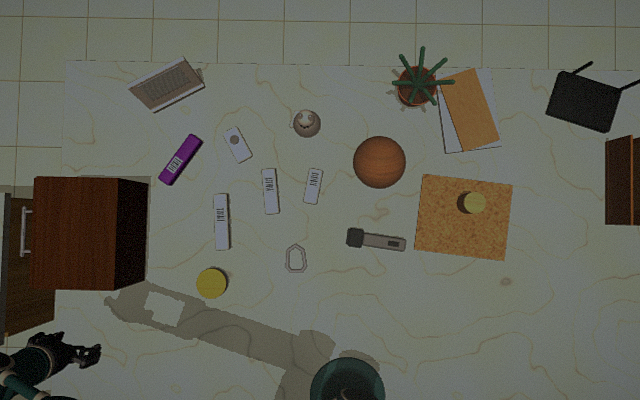

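View pics/scene0.png

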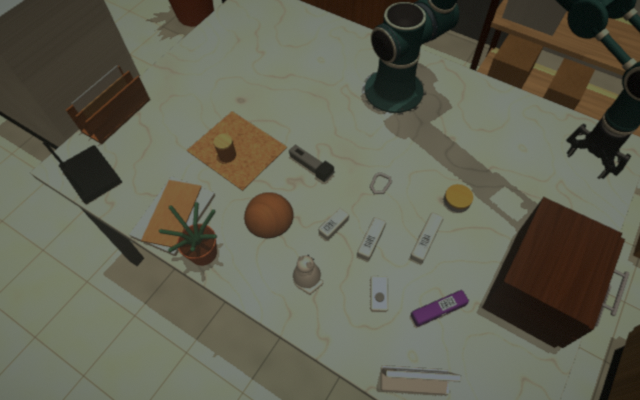

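The top view shows the long, medium and short cases at (222,222), (270,191) and (313,186), with their labels toward image-up (world +x). The scanner is at (376,240) with its nose to the left. The mat is at (464,217) with the candle on it at (473,203). The bowl is at (380,162), the cat (306,123), the remote (238,144) and the carabiner (295,258). The look-alikes are the purple case at (181,159), which is ruled out, and the yellow disc at (212,283), which isn't on the mat and so isn't the candle. I'll confirm these in an enlarged crop.

Run:
```python
import cv2
i=cv2.imread("pics/top0.png")[120:300,190:520]
i=cv2.resize(i,None,fx=2.4,fy=2.4,interpolation=cv2.INTER_CUBIC)
i=cv2.convertScaleAbs(i,alpha=1.6); cv2.imwrite("pics/crop1.png",i)
```

```text
(no output)
```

View pics/crop1.png

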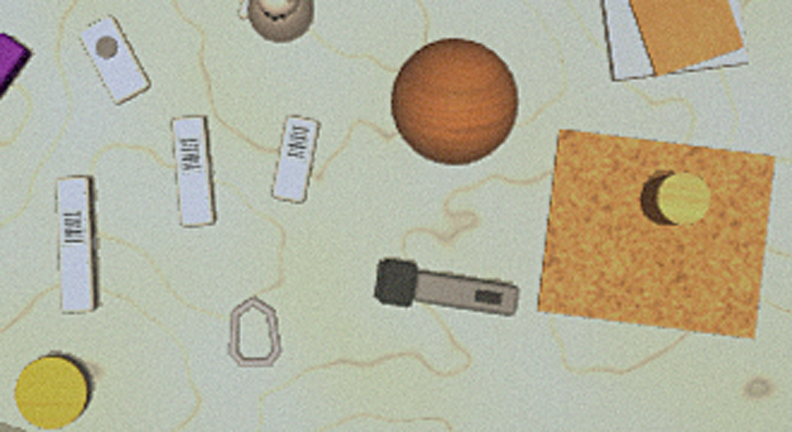

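The crop confirms this: three white cases with labels toward their upper ends, the scanner with its black head on the left, and a pale candle with its shadow on the mat. Next I'll segment and measure.

```bash
cat > h.py <<'E'
import cv2, numpy as np
from scipy.spatial.transform import Rotation as Ro
from rig import monitor, eyes, robot
def snap(n):
    s=monitor.observe(); c=eyes.snapshot(n)
    if n=="wrist":
        T=np.eye(4); T[:3,:3]=Ro.from_rotvec(s["tool_rot"]).as_matrix(); T[:3,3]=s["tool_pos"]
        W=np.linalg.inv(T@c["hand_eye"]); c["R"],c["t"]=W[:3,:3],W[:3,3]
    return c
def ray(c,uv,z):
    uv=np.atleast_2d(uv).astype(float)
    d=np.c_[(uv[:,0]-c["cx"])/c["fx"],(uv[:,1]-c["cy"])/c["fy"],np.ones(len(uv))]@c["R"]
    o=-c["R"].T@c["t"]; return (o+d*((z-o[2])/d[:,2])[:,None])[:,:2]
def proj(c,X):
    p=np.atleast_2d(X)@c["R"].T+c["t"]; return np.c_[c["fx"]*p[:,0]/p[:,2]+c["cx"],c["fy"]*p[:,1]/p[:,2]+c["cy"]]
def rects(c,mask,z,amin):
    """contours -> (centre, (long, short), heading of long side deg in -90..90, pixel) on plane z"""
    out=[]
    for k in cv2.findContours(mask.astype(np.uint8)*255,cv2.RETR_EXTERNAL,cv2.CHAIN_APPROX_NONE)[0]:
        if cv2.contourArea(k)<amin: continue
        h=cv2.convexHull(k)[:,0]; w=(ray(c,h,z)*1000).astype(np.float32)
        (x,y),(a,b),_=r=cv2.minAreaRect(w); B=cv2.boxPoints(r); e=[B[1]-B[0],B[2]-B[1]]; e=max(e,key=np.linalg.norm)
        ang=(np.degrees(np.arctan2(e[1],e[0]))+90)%180-90
        out.append((np.round([x,y],1),np.round(sorted((a,b))[::-1],1),round(float(ang),1),h.mean(0).round()))
    return out
def hsv(c): return cv2.cvtColor(cv2.GaussianBlur(c["image"],(3,3),0),cv2.COLOR_RGB2HSV)
def lab(c): return cv2.cvtColor(cv2.GaussianBlur(c["image"],(3,3),0),cv2.COLOR_RGB2LAB).astype(int)
E
python3 - <<'E'
from h import *; import pickle
c=pickle.load(open("pics/top0.pkl","rb"))
H=hsv(c).astype(int); L=lab(c)
for n,p in dict(stone=(340,210),case=(222,240),handle=(375,240),head=(355,237),mat=(435,230),bowl=(380,162),candle=(474,203),case2=(313,196),shadow=(460,200),carab=(288,258)).items(): print(n,H[p[1],p[0]],L[p[1],p[0]])
E
```

```text
stone [ 44  23 122] [129 124 133]
case [110  29 132] [130 128 122]
handle [18 36 92] [ 95 128 133]
head [30 28 46] [ 48 127 131]
mat [ 19 139 117] [105 132 155]
bowl [ 13 162 112] [ 88 142 153]
candle [ 26 119 118] [118 124 155]
case2 [112  29 134] [132 129 122]
shadow [ 15 140  51] [ 41 132 140]
carab [20 25 93] [ 98 128 132]
```

```bash
cat >> h.py <<'E'
def cases(c,z=.036,amin=150):
    L=lab(c); m=((L[:,:,2]<127)&(L[:,:,0]>60)).astype(np.uint8)
    m=cv2.morphologyEx(m,cv2.MORPH_CLOSE,np.ones((5,5),np.uint8)); return [r for r in rects(c,m,z,amin) if r[1][1]<60]
def label(c,mid,a,z=.036): pass
E
python3 - <<'E'
from h import *; import pickle
c=pickle.load(open("pics/top0.pkl","rb"))
print("cases",*cases(c),sep="\n")
L=lab(c);H=hsv(c).astype(int)
def box(m,x0,y0,x1,y1):
    o=np.zeros_like(m);o[y0:y1,x0:x1]=m[y0:y1,x0:x1];return o
sc=box(L[:,:,0]<112,340,222,412,258)
print("scanner",*rects(c,sc,.03,100))
print("head",*rects(c,box(L[:,:,0]<68,340,222,372,258),.045,50))
mat=box((L[:,:,2]>144),405,165,525,270)
print("mat",*rects(c,mat,.005,500))
print("bowl",*rects(c,box((L[:,:,2]>143)&(L[:,:,1]>133),345,130,412,195),.0,500))
can=box((L[:,:,1]<129)&(L[:,:,2]>140),445,185,500,222)
print("candle",*rects(c,can,.083,100))
print("cat",ray(c,(306,123),.06),"carab",ray(c,(295,258),.0),"remote",ray(c,(238,144),.02),"yellow",ray(c,(212,283),.06))
E
```

```text
cases
(array([482.2, 367. ]), array([149.5,  29.5]), 3.7, array([220., 222.]))
(array([588.7, 110.2]), array([89.7, 29.9]), -9.9, array([313., 186.]))
(array([571.6, 231. ]), array([119.9,  30.2]), 6.3, array([269., 194.]))
(array([660.8, 498.5]), array([163.3,  44.7]), -24.7, array([174., 161.]))
(array([702.1, 328.4]), array([90.5, 39.1]), 29.8, array([237., 145.]))
(array([ 773.9, -258.2]), array([166.7,  38.3]), 19.5, array([447., 126.]))
(array([ 847.3, -379.7]), array([169. ,  31.2]), 8.5, array([487.,  91.]))
scanner (array([438.4, -70.8]), array([170.9,  56.9]), 81.8, array([374., 240.]))
head (array([446.5, -16. ]), array([54. , 50.3]), 81.9, array([354., 237.]))
mat (array([ 510.6, -322.6]), array([259.1, 219.1]), 84.1, array([463., 216.]))
bowl (array([665.5, -82.5]), array([133.1, 130.8]), -88.8, array([381., 164.]))
candle (array([ 549.7, -331.2]), array([56.9, 56.7]), 0.6, array([474., 203.]))
cat [[0.76145574 0.13146478]] carab [[0.38144825 0.15681675]] remote [[0.70470987 0.32703868]] yellow [[0.31276152 0.37964531]]
```

drive_tool(deltas="0 0 -41 0.254 -0.346 0 0;0 0 -41 0.254 -0.346 0 0;0 0 -41 0.254 -0.346 0 0;0 0 -41 0.254 -0.346 0 0;0 0 -41 0.254 -0.346 0 0;0 0 -41 0.254 -0.346 0 0;0 0 -41 0.254 -0.346 0 0;0 0 -41 0.254 -0.346 0 0")

```text
t: 0.95
tool_pos: [0.4334, 0.3216, 0.22]
tool_rot: [-1.52, -2.749, 0.0]
contact_force: [1.9, 0.2, -0.0]
gripper_width: 0.0857
```

Run:
```python
from h import *; import pickle
c=pickle.load(open("pics/top0.pkl","rb"));H=hsv(c).astype(int);L=lab(c)
m=np.zeros((400,640));b=(H[:,:,1]>80);m[128:195,345:414]=b[128:195,345:414]
print(*rects(c,m,0,500)); u=np.argwhere(m)[:,::-1]; print(u.min(0),u.max(0),u.mean(0),ray(c,u.mean(0),.0))
```

```text
(array([664.1, -79.6]), array([147.9, 147.4]), -43.9, array([379., 159.]))
[353 136] [405 187] [378.92684086 161.77529691] [[ 0.66455347 -0.07938261]]
```

drive_tool(deltas="0 0 -40.3 0.005 -0.393 -0.03 0;0 0 -40.3 0.005 -0.393 -0.03 0;0 0 -40.3 0.005 -0.393 -0.03 0;0 0 -40.3 0.005 -0.393 -0.03 0;0 0 -40.3 0.005 -0.393 -0.03 0;0 0 -40.3 0.005 -0.393 -0.03 0;0 0 -40.3 0.005 -0.393 -0.03 0;0 0 -40.3 0.005 -0.393 -0.03 0")

```text
t: 1.75
tool_pos: [0.4372, -0.0718, 0.19]
tool_rot: [2.375, 2.056, 0.0]
contact_force: [0.3, 1.1, 0.9]
gripper_width: 0.0853
```

Run:
```python
from h import *
c=snap("wrist"); s=monitor.observe(); print(s["t"],s["tool_pos"],s["tool_rot"])
cv2.imwrite("pics/w1.png",c["image"][:,:,::-1])
c2=snap("top"); cv2.imwrite("pics/t1.png",c2["image"][:,:,::-1]); print(*cases(c2)[:4],sep="\n")
L=lab(c); m=(L[:,:,0]<112); print(*rects(c,m,.03,2000),sep="\n")
```

```text
1.8 [ 0.43701449 -0.0775306   0.18958895] [ 2.37510642  2.05054547 -0.0061887 ]
(array([482.1, 366.9]), array([149.7,  29.3]), 3.7, array([221., 222.]))
(array([588.7, 110.4]), array([89.9, 30.3]), -9.2, array([313., 186.]))
(array([571.7, 231. ]), array([120. ,  30.1]), 6.7, array([269., 191.]))
(array([657.8, 491. ]), array([161.7,  42.8]), -31.9, array([177., 158.]))
(array([ 414.2, -270.9]), array([936.7, 250. ]), -8.2, array([208., 312.]))
(array([440.5, -73.8]), array([158.5,  54.2]), 81.9, array([318., 160.]))
(array([102.4, -33.1]), array([175.1,  56.8]), 64.8, array([ 32., 182.]))
(array([648.9, -77. ]), array([140.8, 136.3]), -7.6, array([492., 163.]))
```

View pics/w1.png

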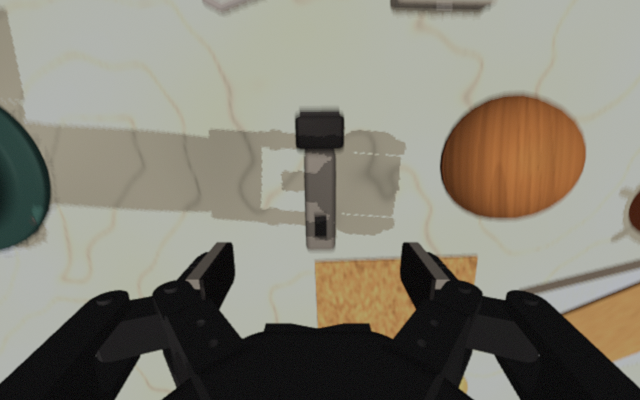

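The wrist view shows the scanner handle from (320,110), head end, to (320,247), tail end. It lies along the jaw centre line with clear space on both sides. I'll descend and grip.

drive_tool(deltas="0 0 0 0.002 -0.001 -0.05 0;0 0 0 0.002 -0.001 -0.1 0;0 0 0 0.002 -0.001 -0.14 0;0 0 0 0.002 -0.001 -0.16 0;0 0 0 0.002 -0.001 -0.169 0;0 0 0 0.002 -0.001 -0.169 0;0 0 0 0.002 -0.001 -0.169 255;0 0 0 0.002 -0.001 -0.169 255", newtons=60)

```text
t: 2.65
tool_pos: [0.4416, -0.0707, 0.0229]
tool_rot: [2.372, 2.056, 0.003]
contact_force: [-0.3, 0.2, 0.6]
gripper_width: 0.059
```

drive_tool(deltas="0 0 0 0 0 0 255;0 0 0 0 0 0 255;0 0 0 0 0 0 255;0 0 0 0 0 0 255;0 0 0 0 0 0 255;0 0 0 0 0 0.03 255;0 0 0 0 0 0.06 255;0 0 0 0 0 0.10 255")

```text
t: 3.45
tool_pos: [0.4378, -0.0702, 0.1207]
tool_rot: [-2.372, -2.055, 0.004]
contact_force: [0.2, -0.1, -2.4]
gripper_width: 0.0331
```

drive_tool(deltas="0 0 12 0.071 0.289 -0.005 255;0 0 12 0.071 0.289 -0.005 255;0 0 12 0.071 0.289 -0.005 255;0 0 12 0.071 0.289 -0.005 255;0 0 12 0.071 0.289 -0.005 255;0 0 12 0.071 0.289 -0.005 255;0 0 12 0.071 0.289 -0.005 255;0 0 12 0.071 0.289 -0.005 255")

```text
t: 4.25
tool_pos: [0.5103, 0.2193, 0.1158]
tool_rot: [-2.143, -2.297, 0.002]
contact_force: [-0.7, -1.1, -2.8]
gripper_width: 0.0336
```

Run:
```python
from h import *
c2=snap("top"); cv2.imwrite("pics/t2.png",c2["image"][:,:,::-1]); print(*cases(c2),sep="\n")
c=snap("wrist"); s=monitor.observe(); print(s["t"],s["tool_pos"],s["tool_rot"])
cv2.imwrite("pics/w2.png",c["image"][:,:,::-1])
cv2.imwrite("pics/v2.png",np.vstack([cv2.resize(c["image"],(480,300)),cv2.resize(c2["image"][120:300,190:430],(400,300)) .copy() if 0 else cv2.resize(c2["image"][110:260,170:410],(480,300))])[:,:,::-1])
```

```text
(array([588.7, 110.2]), array([89.7, 29.9]), -9.9, array([313., 186.]))
(array([658.9, 493.1]), array([162.2,  43.3]), -30.4, array([176., 159.]))
(array([702.1, 328.6]), array([90.3, 39. ]), 30.1, array([237., 145.]))
(array([ 774.6, -260.6]), array([166. ,  37.8]), 17.3, array([446., 124.]))
(array([ 857.3, -386.6]), array([157.9,  33.5]), 16.3, array([488.,  93.]))
4.35 [0.51000584 0.21750034 0.1156801 ] [-2.1462859  -2.29369734  0.00255871]
```

View pics/v2.png

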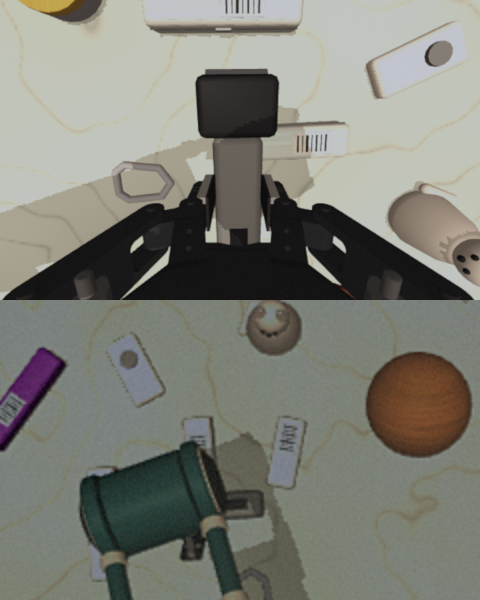

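The wrist view shows the long case's bars dead ahead at about (324,5) in full-size pixels. The scanner sits level in the jaws, and the medium case is to the right. I'll hold here, then check the geometry.

drive_tool(deltas="0 0 0 0 0 0 255;0 0 0 0 0 0 255;0 0 0 0 0 0 255;0 0 0 0 0 0 255;0 0 0 0 0 0 255;0 0 0 0 0 0 255;0 0 0 0 0 0 255;0 0 0 0 0 0 255")

```text
t: 5.15
tool_pos: [0.5108, 0.2185, 0.1162]
tool_rot: [-2.146, -2.294, 0.0]
contact_force: [0.4, -0.1, -2.0]
gripper_width: 0.0333
```

```bash
cat >> h.py <<'E'
def beam(s):
    "where the scanner's beam meets z=.036, eye, nose heading; scanner_mid assumed 2 mm behind TCP"
    R=Ro.from_rotvec(s["tool_rot"]).as_matrix(); n=R[:,0] if abs(R[1,0])>abs(R[1,1]) else R[:,1]; n=n*np.sign(n[1])
    z=-R[:,2]; mid=s["tool_pos"]-.002*n; e=mid+.08*n-.009*z; b=(n-z)/2**.5; d=(.036-e[2])/b[2]
    return np.round(e+b*d,4),np.round(e,4),round(d,4),round(float(np.degrees(np.arctan2(n[1],n[0]))),1)
E
python3 - <<'E'
from h import *
s=monitor.observe(); c=snap("wrist"); print(s["t"],s["tool_pos"],beam(s))
print("bars",ray(c,(324,7),.036))
L=lab(c); m=np.zeros((400,640)); m[:60,150:450]=((L[:,:,0]<110))[:60,150:450]
b=L[:45,230:420,0]; print(b[8].tolist()); cv2.imwrite("pics/w3.png",c["image"][:,:,::-1])
for p in [(192,38),(402,34)]: print(ray(c,p,.0))
E
```

```text
5.15 [0.51081946 0.21847997 0.11616549] (array([0.5009, 0.3673, 0.036 ]), array([0.5056, 0.2963, 0.1072]), np.float64(0.1006), 93.8)
bars [[0.5066519  0.36633446]]
[202, 202, 202, 202, 202, 202, 201, 201, 202, 201, 201, 202, 202, 202, 202, 202, 202, 201, 201, 202, 202, 201, 201, 201, 201, 201, 201, 201, 201, 201, 201, 202, 202, 201, 201, 202, 202, 202, 202, 202, 202, 202, 202, 202, 202, 201, 201, 201, 201, 202, 202, 202, 202, 202, 202, 202, 202, 202, 202, 202, 202, 202, 202, 202, 202, 202, 202, 198, 175, 126, 99, 134, 180, 199, 203, 198, 176, 150, 155, 184, 200, 197, 167, 108, 61, 63, 109, 164, 195, 202, 195, 173, 161, 180, 199, 203, 198, 174, 125, 98, 134, 180, 199, 202, 197, 176, 154, 167, 193, 202, 202, 196, 159, 105, 105, 157, 194, 202, 202, 202, 202, 201, 201, 202, 202, 202, 202, 202, 202, 202, 202, 202, 202, 202, 202, 202, 202, 202, 202, 202, 202, 202, 202, 202, 202, 202, 202, 202, 202, 202, 202, 202, 202, 202, 202, 202, 202, 202, 202, 202, 202, 202, 202, 202, 202, 202, 202, 201, 200, 198, 191, 183, 185, 195, 201, 201, 201, 201, 201, 201, 201, 201, 201, 201, 201, 201, 201, 201, 201, 201]
[[0.39410208 0.3475094 ]]
[[0.57544957 0.36295629]]
```

drive_tool(deltas="0 0 0 0.002 0 0 255;0 0 0 0.002 0 0 255;0 0 0 0.002 0 0 255;0 0 0 0.002 0 0 255;0 0 0 0.002 0 0 255;0 0 0 0.002 0 0 255;0 0 0 0.002 0 0 255;0 0 0 0.002 0 0 255")

```text
t: 6.0
tool_pos: [0.5128, 0.2184, 0.1162]
tool_rot: [-2.146, -2.294, -0.0]
contact_force: [-0.6, 0.2, -2.4]
gripper_width: 0.0331
```

drive_tool(deltas="0 0 0 0 0 0 255;0 0 0 0 0 0 255;0 0 0 0 0 0 255;0 0 0 0 0 0 255;0 0 2.7 0.098 -0.133 0 255;0 0 2.7 0.098 -0.133 0 255;0 0 2.7 0.098 -0.133 0 255;0 0 2.7 0.098 -0.133 0 255")

```text
t: 6.8
tool_pos: [0.6138, 0.0816, 0.1167]
tool_rot: [2.093, 2.339, 0.001]
contact_force: [-0.4, 1.1, -2.7]
gripper_width: 0.0334
```

drive_tool(deltas="0 0 0 0 0 0 255;0 0 0 0 0 0 255;0 0 0 0 0 0 255;0 0 0 0 0 0 255")

```text
t: 7.2
tool_pos: [0.6099, 0.0867, 0.116]
tool_rot: [-2.089, -2.345, 0.0]
contact_force: [0.9, -0.2, -3.1]
gripper_width: 0.0331
```

```bash
cat >> h.py <<'E'
def bars(c,box,z=.036):
    "middle of the dark bars in a pixel box, as a world point"
    x0,y0,x1,y1=box; g=lab(c)[y0:y1,x0:x1,0]; v,u=np.where(g<130)
    return ray(c,((u.min()+u.max())/2+x0,(v.min()+v.max())/2+y0),z),(u.min()+x0,v.min()+y0,u.max()+x0,v.max()+y0)
E
python3 - <<'E'
from h import *
s=monitor.observe(); c=snap("wrist"); print(s["t"],s["tool_pos"],beam(s))
t=snap("top"); print(*cases(t),sep="\n")
cv2.imwrite("pics/v3.png",np.vstack([cv2.resize(c["image"],(480,300)),cv2.resize(t["image"][110:260,170:410],(480,300))])[:,:,::-1])
cv2.imwrite("pics/w4.png",c["image"][:,:,::-1])
try: print(bars(c,(280,0,370,40)))
except Exception as e: print(e)
E
```

```text
7.2 [0.60986804 0.08672949 0.11602658] (array([0.5927, 0.2348, 0.036 ]), array([0.6009, 0.1642, 0.107 ]), np.float64(0.1005), 96.6)
(array([482.1, 367.1]), array([149.8,  30.4]), 4.2, array([220., 220.]))
(array([571.5, 231.1]), array([120.3,  30.4]), 6.7, array([268., 194.]))
(array([658.6, 493.2]), array([163. ,  45.6]), -29.4, array([175., 160.]))
(array([702.1, 328.4]), array([90.1, 39.1]), 29.8, array([237., 146.]))
(array([ 775. , -260.5]), array([166.8,  37.8]), 17.3, array([447., 126.]))
(array([ 851.2, -388.4]), array([168.5,  33.5]), 16.3, array([488.,  95.]))
(array([[0.60273609, 0.22654039]]), (np.int64(288), np.int64(0), np.int64(369), np.int64(39)))
```

View pics/v3.png

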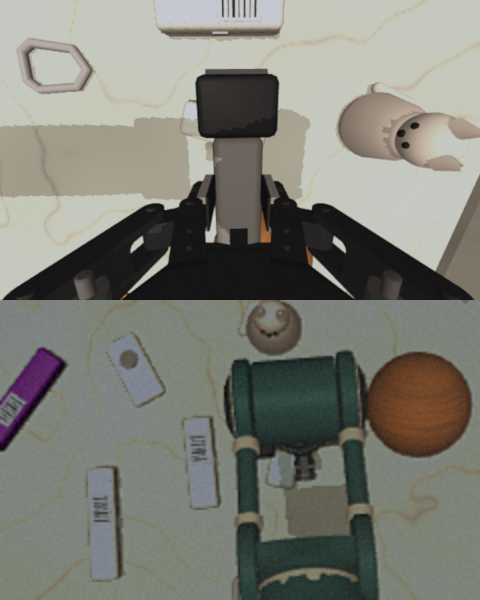

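The beam meets the plane at (.593,.235) against the label at (.592,.233), so it's on target. I'll hold, then go to the short case.

drive_tool(deltas="0 0 0 0 0 0 255;0 0 0 0 0 0 255;0 0 0 0 0 0 255;0 0 0 0 0 0 255;0 0 0 0 0 0 255;0 0 0 0 0 0 255;0 0 0 0 0 0 255;0 0 0 0 0 0 255")

```text
t: 8.1
tool_pos: [0.6108, 0.0854, 0.1162]
tool_rot: [-2.092, -2.344, 0.0]
contact_force: [-0.2, -0.3, -2.2]
gripper_width: 0.0334
```

drive_tool(deltas="0 0 0 0 0 0 255;0 0 0 0 0 0 255;0 0 0 0 0 0 255;0 0 0 0 0 0 255;0 0 -16.2 -0.026 -0.126 0 255;0 0 -16.2 -0.026 -0.126 0 255;0 0 -16.2 -0.026 -0.126 0 255;0 0 -16.2 -0.026 -0.126 0 255")

```text
t: 8.9
tool_pos: [0.584, -0.0441, 0.1162]
tool_rot: [2.404, 2.021, -0.002]
contact_force: [0.5, 0.7, -2.2]
gripper_width: 0.0332
```

drive_tool(deltas="0 0 0 0 0 0 255;0 0 0 0 0 0 255;0 0 0 0 0 0 255;0 0 0 0 0 0 255")

```text
t: 9.3
tool_pos: [0.585, -0.0395, 0.1162]
tool_rot: [-2.4, -2.028, -0.0]
contact_force: [-0.0, 0.0, -2.1]
gripper_width: 0.0331
```

Run:
```python
from h import *
s=monitor.observe(); c=snap("wrist"); print(s["t"],s["tool_pos"],beam(s))
t=snap("top"); print(*cases(t),sep="\n")
cv2.imwrite("pics/v4.png",np.vstack([cv2.resize(c["image"],(480,300)),cv2.resize(t["image"][110:260,170:410],(480,300))])[:,:,::-1])
```

```text
9.3 [ 0.58504418 -0.03952832  0.11616372] (array([0.6099, 0.1076, 0.036 ]), array([0.5981, 0.0374, 0.1072]), np.float64(0.1007), 80.4)
(array([482.1, 366.9]), array([149.7,  29.4]), 3.7, array([221., 222.]))
(array([588.7, 110.2]), array([89.7, 29.9]), -9.9, array([313., 187.]))
(array([571.5, 230.9]), array([120.2,  30.2]), 6.3, array([270., 191.]))
(array([657.8, 491. ]), array([161.7,  42.8]), -31.9, array([179., 156.]))
(array([702.1, 328.6]), array([90.3, 39. ]), 30.1, array([236., 144.]))
(array([ 777.1, -266.8]), array([166.1,  37.6]), 13.2, array([448., 126.]))
(array([ 847.3, -380.5]), array([169.3,  32.6]), 9.9, array([487.,  88.]))
```

View pics/v4.png

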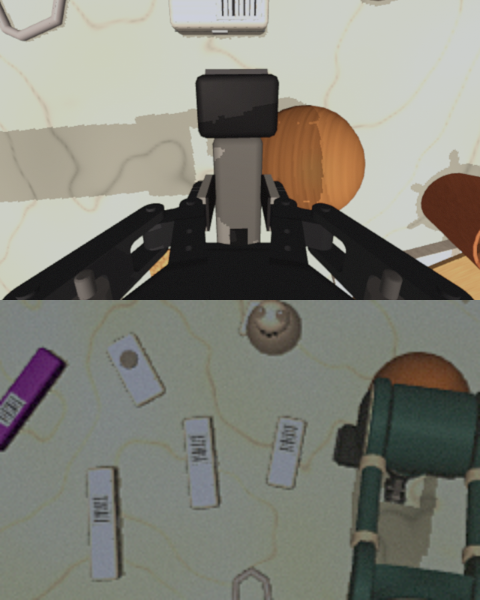

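Beam (.610,.108) against the label at (.608,.107). I'll hold, then move over the bowl.

drive_tool(deltas="0 0 0 0 0 0 255;0 0 0 0 0 0 255;0 0 0 0 0 0 255;0 0 0 0 0 0 255;0 0 0 0 0 0 255;0 0 0 0 0 0 255;0 0 0 0 0 0 255;0 0 0 0 0 0 255")

```text
t: 10.2
tool_pos: [0.5848, -0.0406, 0.1162]
tool_rot: [-2.401, -2.026, 0.0]
contact_force: [-0.4, -1.1, -2.6]
gripper_width: 0.0334
```

drive_tool(deltas="0 0 0 0 0 0 255;0 0 0 0 0 0 255;0 0 0 0 0 0 255;0 0 0 0 0 0 255;0 0 0 0.02 -0.01 0.01 255;0 0 0 0.05 -0.024 0.01 255;0 0 0 0.07 -0.033 0.01 255;0 0 0 0.08 -0.038 0.01 255")

```text
t: 11.0
tool_pos: [0.6666, -0.0794, 0.1264]
tool_rot: [2.401, 2.025, 0.001]
contact_force: [-0.5, -0.1, -2.9]
gripper_width: 0.0331
```

drive_tool(deltas="0 0 0 0 0 0 255;0 0 0 0 0 0 255;0 0 0 0 0 0 255;0 0 0 0 0 0 255")

```text
t: 11.4
tool_pos: [0.6638, -0.078, 0.126]
tool_rot: [-2.4, -2.026, 0.001]
contact_force: [-0.5, -0.1, -2.0]
gripper_width: 0.0332
```

Run:
```python
from h import *
s=monitor.observe(); c=snap("wrist"); print(s["t"],s["tool_pos"],s["tool_rot"],beam(s)[3])
H=hsv(c).astype(int); m=(H[:,:,1]>80)&(H[:,:,0]<16); u=np.argwhere(m)[:,::-1]; print(rects(c,m,.0,500))
cv2.imwrite("pics/v5.png",c["image"][:,:,::-1])
# expected bowl top / radius in this view
print(proj(c,[[.6645,-.0795,.075],[.6645,-.0795,0],[.5895,-.0795,0],[.7395,-.0795,0],[.6645,-.0045,0]]))
```

```text
11.4 [ 0.66383441 -0.0780379   0.12604324] [-2.40020933e+00 -2.02582862e+00  7.80468733e-04] 80.3
[(array([ 910.7, -224.4]), array([186.1, 156.8]), -18.5, array([545., 253.])), (array([610.3, -74.3]), array([109.1,  43.4]), 77.5, array([258., 190.])), (array([719. , -89.4]), array([116.2,  48.4]), 84.4, array([376., 190.]))]
[[317.23302902 213.10162077]
 [317.20649593 189.90041342]
 [246.60769845 201.49407661]
 [389.47586156 178.03241123]
 [304.24238574 115.40089591]]
```

View pics/v5.png

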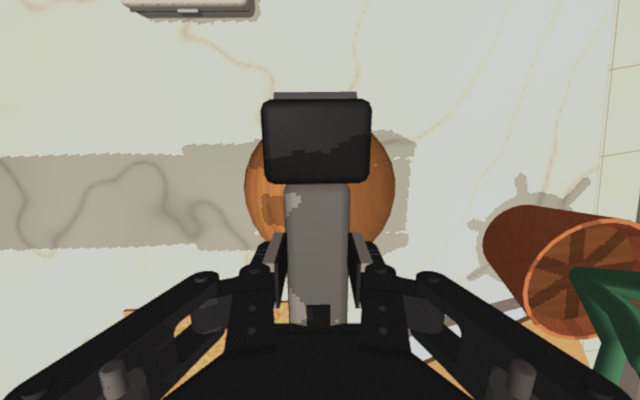

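The bowl spans columns 245–395, centred under the scanner at about 318. I'll shift 2 mm in +x and lower gently.

drive_tool(deltas="0 0 0 0.002 0 -0.01 255;0 0 0 0.002 0 -0.019 255;0 0 0 0.002 0 -0.025 255;0 0 0 0.002 0 -0.028 255;0 0 0 0.002 0 -0.029 255;0 0 0 0.002 0 -0.029 255;0 0 0 0.002 0 -0.029 255")

```text
t: 12.15
tool_pos: [0.667, -0.0786, 0.0972]
tool_rot: [2.401, 2.026, 0.0]
contact_force: [-0.3, 0.3, -0.5]
gripper_width: 0.0332
```

drive_tool(deltas="0 0 0 0 0 -0.001 255;0 0 0 0 0 -0.001 255;0 0 0 0 0 -0.001 255")

```text
t: 12.45
tool_pos: [0.6671, -0.0786, 0.097]
tool_rot: [2.401, 2.025, 0.001]
contact_force: [-2.7, 0.7, 4.8]
gripper_width: 0.033
```

drive_tool(deltas="0 0 0 0 0 -0.001 255;0 0 0 0 0 -0.001 255;0 0 0 0 0 -0.001 255")

```text
t: 12.75
tool_pos: [0.6671, -0.0786, 0.0968]
tool_rot: [2.401, 2.025, 0.001]
contact_force: [-5.2, 0.8, 8.0]
gripper_width: 0.033
```

drive_tool(deltas="0 0 0 0 0 0.001 255;0 0 0 0 0 0.001 255;0 0 0 0 0 0.001 255;0 0 0 0 0 0.001 130;0 0 0 0 0 0.001 120;0 0 0 0 0 0.001 100;0 0 0 0 0 0.001 60;0 0 0 0 0 0.001 20", newtons=30)

```text
t: 13.55
tool_pos: [0.6668, -0.0786, 0.0959]
tool_rot: [-2.401, -2.026, 0.0]
contact_force: [-0.4, 0.6, 0.4]
gripper_width: 0.0778
```

drive_tool(deltas="0 0 0 0 0 0 0;0 0 0 0 0 0 0;0 0 0 0 0 0 0")

```text
t: 13.85
tool_pos: [0.6669, -0.0786, 0.0962]
tool_rot: [2.401, 2.026, 0.0]
contact_force: [0.1, -1.1, 0.3]
gripper_width: 0.0851
```

Run:
```python
from h import *
s=monitor.observe(); c=snap("wrist"); print(s["t"],s["tool_pos"],s["contact_force"],s["gripper_width"])
t=snap("scene");
cv2.imwrite("pics/v6.png",np.vstack([cv2.resize(c["image"],(480,300)),cv2.resize(t["image"][120:245,180:380],(480,300))])[:,:,::-1])
```

```text
13.85 [ 0.66686073 -0.07858725  0.09622288] [ 0.14150367 -1.10868386  0.26469821] 0.08512448841272142
```

View pics/v6.png

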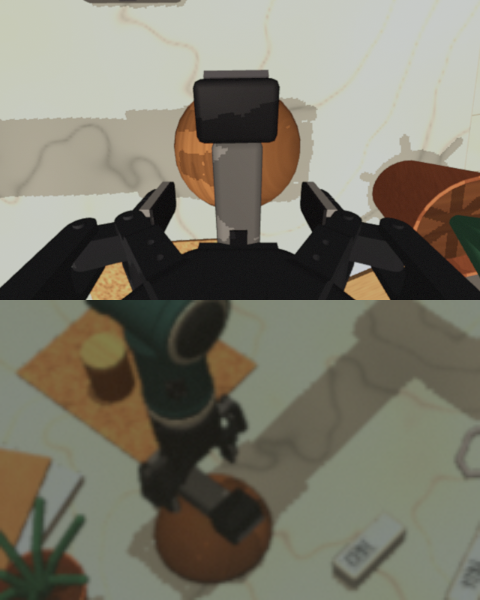

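The scanner rests balanced on the bowl with the fingers clear of it. I'll rise and go to the candle.

drive_tool(deltas="0 0 0 0 0 0.02 0;0 0 0 0 0 0.06 0;0 0 0 0 0 0.11 0;0 0 0 -0.02 -0.04 0.13 0;0 0 0 -0.04 -0.085 0.13 0;0 0 0 -0.06 -0.13 0.13 0;0 0 0 -0.08 -0.173 0.13 0;0 0 0 -0.099 -0.213 0.13 0")

```text
t: 14.75
tool_pos: [0.5668, -0.2933, 0.2265]
tool_rot: [2.401, 2.025, 0.0]
contact_force: [-0.3, 0.1, -0.1]
gripper_width: 0.0853
```

drive_tool(deltas="0 0 0 -0.018 -0.039 -0.025 0;0 0 0 -0.018 -0.039 -0.025 0;0 0 0 -0.018 -0.039 -0.025 0;0 0 0 -0.018 -0.039 -0.025 0;0 0 0 -0.018 -0.039 -0.025 0")

```text
t: 15.25
tool_pos: [0.551, -0.3296, 0.2021]
tool_rot: [2.399, 2.027, 0.001]
contact_force: [-0.3, 0.2, 0.3]
gripper_width: 0.0854
```

Run:
```python
from h import *
s=monitor.observe(); c=snap("wrist"); print(s["t"],s["tool_pos"],s["tool_rot"])
L=lab(c); m=((L[:,:,1]<127)&(L[:,:,2]>145)); print(*rects(c,m,.083,400),sep="\n")
t=snap("top"); print(*cases(t)[:4],sep="\n")
L=lab(t); m=np.zeros((400,640),bool); m[125:200,340:420]=(L[125:200,340:420,0]<70); print("scanner",rects(t,m,.12,60))
cv2.imwrite("pics/v7.png",np.vstack([cv2.resize(c["image"],(480,300)),cv2.resize(t["image"][110:260,290:530],(480,300))])[:,:,::-1])
```

```text
15.25 [ 0.55096236 -0.32957332  0.20207411] [2.39850035e+00 2.02710520e+00 1.10847571e-03]

(array([482. , 366.9]), array([149.8,  29.5]), 3.5, array([221., 222.]))
(array([539.1, 238.3]), array([119.8,  30.9]), 6.8, array([266., 198.]))
(array([588.7, 110.2]), array([89.7, 29.9]), -9.9, array([314., 185.]))
(array([656.8, 490.5]), array([160.8,  43.3]), -32.8, array([176., 157.]))
scanner [(array([651. , -66.5]), array([135.6, 135.1]), 26.0, array([375., 162.]))]
```

View pics/v7.png

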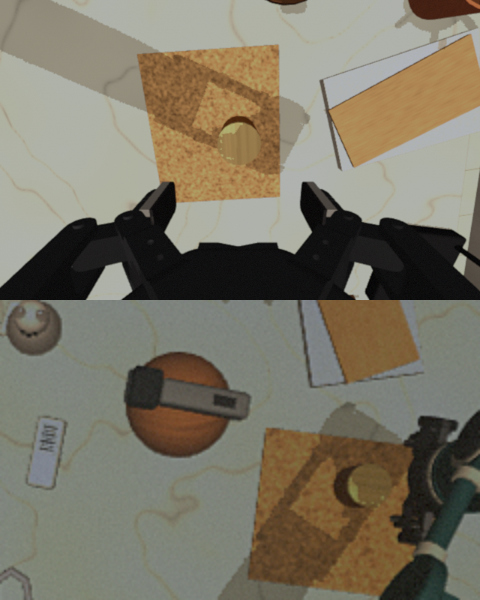

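The medium case has been knocked aside and is now at about (.539,.238). The scanner still lies on the bowl. The candle top is at about (319,190) in the wrist view, between the jaws.

Run:
```python
from h import *
c=snap("wrist"); print(ray(c,(319,189),.083), proj(c,[.55,-.331,.083]))
```

```text
[[ 0.55404208 -0.32883127]] [[315.40721435 191.69934756]]
```

drive_tool(deltas="0 0 0 0.001 -0.001 -0.05 0;0 0 0 0.001 -0.001 -0.1 0;0 0 0 0.001 -0.001 -0.135 0;0 0 0 0.001 -0.001 -0.156 0;0 0 0 0.001 -0.001 -0.156 0;0 0 0 0.001 -0.001 -0.156 255;0 0 0 0.001 -0.001 -0.156 255;0 0 0 0.001 -0.001 -0.156 255", newtons=40)

```text
t: 16.2
tool_pos: [0.5526, -0.3325, 0.0479]
tool_rot: [2.398, 2.023, 0.002]
contact_force: [-1.3, -0.2, 2.6]
gripper_width: 0.0586
```

drive_tool(deltas="0 0 0 0 0 0 255;0 0 0 0 0 0 255;0 0 0 0 0 0 255;0 0 0 0 0 0.02 255;0 0 0 0 0 0.04 255;0 0 0 0 0 0.06 255;0 0 0 -0.02 0.04 0.06 255;0 0 0 -0.04 0.085 0.06 255")

```text
t: 17.0
tool_pos: [0.5115, -0.2473, 0.1064]
tool_rot: [2.401, 2.021, 0.002]
contact_force: [0.6, 1.3, -2.8]
gripper_width: 0.0589
```

drive_tool(deltas="0 0 0 -0.015 0.04 0 255;0 0 0 -0.033 0.085 0 255;0 0 0 -0.05 0.125 0 255;0 0 0 -0.06 0.15 0 255;0 0 0 -0.062 0.156 -0.02 255;0 0 0 -0.062 0.156 -0.045 255;0 0 0 -0.062 0.156 -0.058 255;0 0 0 -0.062 0.156 -0.062 255")

```text
t: 17.8
tool_pos: [0.4468, -0.0899, 0.0429]
tool_rot: [-2.398, -2.023, 0.005]
contact_force: [-13.2, 6.3, 30.8]
gripper_width: 0.0585
```

drive_tool(deltas="0 0 0 0 0 0 255;0 0 0 0 0 -0.001 255;0 0 0 0 0 -0.002 255;0 0 0 0 0 -0.002 255;0 0 0 0 0 -0.002 255")

```text
t: 18.3
tool_pos: [0.4495, -0.091, 0.0429]
tool_rot: [2.401, 2.025, 0.001]
contact_force: [-5.7, 1.2, 9.4]
gripper_width: 0.0587
```

drive_tool(deltas="0 0 0 0 0 0 120;0 0 0 0 0 0 40;0 0 0 0 0 0 0;0 0 0 0 0 0 0;0 0 0 0 0 0 0;0 0 0 0 0 0.03 0;0 0 0 0 0 0.08 0;0 0 0 0 0 0.13 0")

```text
t: 19.1
tool_pos: [0.4476, -0.0903, 0.1715]
tool_rot: [-2.399, -2.024, 0.003]
contact_force: [1.7, -0.2, -0.4]
gripper_width: 0.0856
```

drive_tool(deltas="0 0 60 0.016 0.228 0.03 0;0 0 60 0.016 0.228 0.03 0;0 0 60 0.016 0.228 0.03 0;0 0 60 0.016 0.228 0.03 0;0 0 60 0.016 0.228 0.03 0;0 0 60 0.016 0.228 0.03 0;0 0 60 0.016 0.228 0.03 0;0 0 60 0.016 0.228 0.03 0")

```text
t: 19.9
tool_pos: [0.4647, 0.1379, 0.2009]
tool_rot: [-1.064, -2.956, 0.0]
contact_force: [-0.2, 0.3, -0.7]
gripper_width: 0.0855
```

drive_tool(deltas="0 0 43.3 0.016 0.228 0 0;0 0 43.3 0.016 0.228 0 0;0 0 43.3 0.016 0.228 0 0;0 0 43.3 0.016 0.228 0 0;0 0 43.3 0.016 0.228 0 0;0 0 43.3 0.016 0.228 0 0;0 0 43.3 0.016 0.228 0 0;0 0 43.3 0.016 0.228 0 0")

```text
t: 20.7
tool_pos: [0.4807, 0.3642, 0.2008]
tool_rot: [0.093, -3.139, 0.002]
contact_force: [0.3, 0.1, -0.3]
gripper_width: 0.0853
```

```bash
cat >> h.py <<'E'
def near(c,p,r=170):
    "white case blob nearest world p in the wrist view"
    L=lab(c); m=((L[:,:,2]<127)&(L[:,:,0]>110)).astype(np.uint8); m=cv2.morphologyEx(m,cv2.MORPH_CLOSE,np.ones((9,9),np.uint8))
    return sorted(rects(c,m,.036,800),key=lambda q:np.hypot(*(q[0]/1000-p)))[:2]
def heading(s):
    R=Ro.from_rotvec(s["tool_rot"]).as_matrix(); return round(float(np.degrees(np.arctan2(R[1,1],R[0,1]))),1)
E
python3 - <<'E'
from h import *
s=monitor.observe(); c=snap("wrist"); print(s["t"],s["tool_pos"],heading(s))
print(*near(c,(.482,.367)),sep="\n")
t=snap("top"); print(*cases(t)[:4],sep="\n")
L=lab(t);o=np.zeros((400,640),bool); o[200:260,345:430]=((L[:,:,1]<127)&(L[:,:,2]>142))[200:260,345:430]; print("candle",rects(t,o,.078,100))
cv2.imwrite("pics/v8.png",np.vstack([cv2.resize(c["image"],(480,300)),cv2.resize(t["image"][110:260,290:530],(480,300))])[:,:,::-1])
E
```

```text
20.7 [0.48072112 0.36415083 0.20078675] 93.4
(array([443.6, 364.6]), array([68.2, 29. ]), 3.0, array([323., 145.]))
(array([527.4, 238.3]), array([88.7, 25.5]), 5.5, array([210., 199.]))
(array([435.7, 364. ]), array([56.3, 28.2]), 1.8, array([221., 237.]))
(array([539.2, 238.3]), array([119.7,  30. ]), 6.4, array([267., 202.]))
(array([588.7, 110.4]), array([89.9, 30.3]), -9.2, array([312., 187.]))
(array([658.6, 493.2]), array([163. ,  45.6]), -29.4, array([175., 160.]))
candle [(array([447.5, -89.9]), array([58.3, 58.1]), -25.5, array([384., 239.]))]
```

View pics/v8.png

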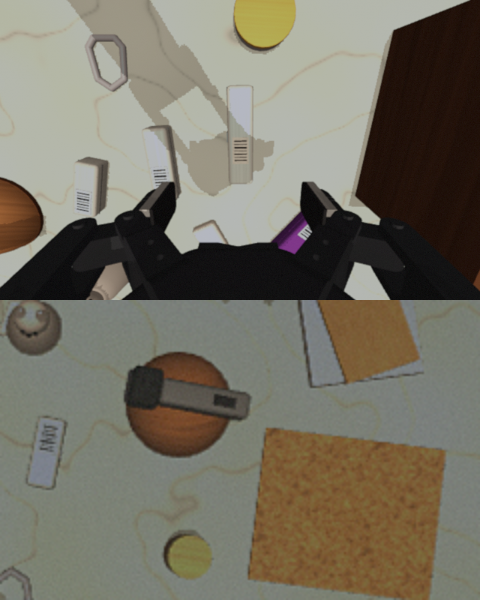

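The candle stands on the stone at (.448,-.090), off the mat. The long case is centred between the jaws, at column ~320 with its ends at rows 115–245 full size. I'll pick it up.

drive_tool(deltas="0 0 0 0.001 0.001 -0.05 0;0 0 0 0.001 0.001 -0.1 0;0 0 0 0.001 0.001 -0.145 0;0 0 0 0.001 0.001 -0.17 0;0 0 0 0.001 0.001 -0.18 0;0 0 0 0.001 0.001 -0.18 0;0 0 0 0.001 0.001 -0.18 255;0 0 0 0.001 0.001 -0.18 255", newtons=60)

```text
t: 21.6
tool_pos: [0.4838, 0.3675, 0.0238]
tool_rot: [-0.098, 3.136, 0.004]
contact_force: [0.8, -0.4, 0.9]
gripper_width: 0.0593
```

drive_tool(deltas="0 0 0 0 0 0 255;0 0 0 0 0 0 255;0 0 0 0 0 0 255;0 0 0 0 0 0 255;0 0 0 0 0 0 255;0 0 0 0 0 0.05 255;0 0 0 0 0 0.1 255;0 0 0 0 0 0.15 255")

```text
t: 22.4
tool_pos: [0.4817, 0.3662, 0.1739]
tool_rot: [-0.099, 3.139, 0.001]
contact_force: [1.9, 0.8, 0.2]
gripper_width: 0.0
```

The jaws shut empty. I'll look.

Run:
```python
from h import *
s=monitor.observe(); c=snap("wrist"); print(s["t"],s["tool_pos"],s["contact_force"],s["gripper_width"],heading(s))
t=snap("top"); print(*cases(t),sep="\n")
cv2.imwrite("pics/v9.png",np.vstack([cv2.resize(c["image"],(480,300)),cv2.resize(t["image"][110:260,170:410],(480,300))])[:,:,::-1])
```

```text
22.4 [0.48172857 0.36622453 0.17391733] [1.86244822 0.84553553 0.24904076] 1.9040812657766002e-05 93.6
(array([438.5, 364.1]), array([61.9, 28.2]), 1.8, array([221., 239.]))
(array([539. , 238.5]), array([119.9,  30.8]), 7.2, array([266., 202.]))
(array([588.7, 110.2]), array([89.7, 29.9]), -9.9, array([313., 186.]))
(array([658.1, 493.5]), array([162. ,  45.6]), -29.4, array([176., 159.]))
(array([701.9, 328.9]), array([90.3, 40. ]), 29.8, array([237., 145.]))
(array([ 773.7, -258.9]), array([165.9,  38.4]), 19.0, array([448., 125.]))
(array([ 847.1, -381. ]), array([168.9,  31.6]), 9.9, array([487.,  90.]))
```

View pics/v9.png

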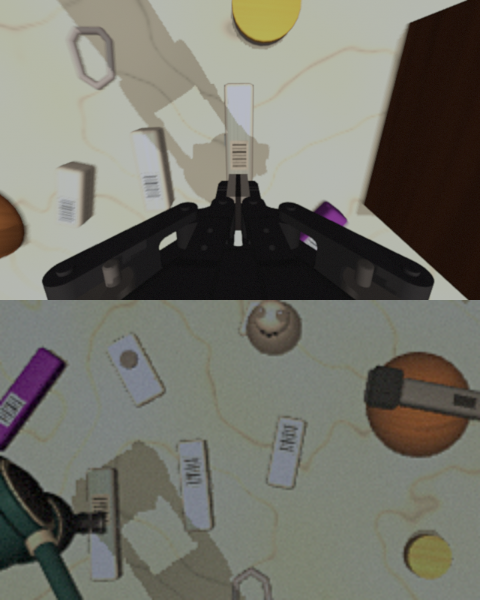

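The long case hasn't moved. The pads likely caught only its upper edge, since they stand farther back when partly open. I'll go lower and check the width before lifting.

drive_tool(deltas="0 0 0 0 0 0 0;0 0 0 0 0 0 0;0 0 0 0 0 0 0;0 0 0 0 0 0 0;0 0 0 0 0 -0.05 0;0 0 0 0 0 -0.1 0;0 0 0 0 0 -0.14 0;0 0 0 0 0 -0.152 0", newtons=60)

```text
t: 23.3
tool_pos: [0.4771, 0.3631, 0.0126]
tool_rot: [0.099, -3.13, 0.01]
contact_force: [-0.3, 0.0, -0.3]
gripper_width: 0.0856
```

drive_tool(deltas="0 0 0 0 0 -0.005 0;0 0 0 0 0 -0.005 0;0 0 0 0 0 -0.005 255;0 0 0 0 0 -0.005 255;0 0 0 0 0 -0.005 255;0 0 0 0 0 -0.005 255;0 0 0 0 0 -0.005 255;0 0 0 0 0 -0.005 255")

```text
t: 24.1
tool_pos: [0.4833, 0.3675, 0.0164]
tool_rot: [-0.099, 3.137, 0.003]
contact_force: [0.9, -0.3, 6.3]
gripper_width: 0.0382
```

drive_tool(deltas="0 0 0 0 0 0.005 255;0 0 0 0 0 0.01 255;0 0 0 0 0 0.02 255;0 0 0 0 0 0.035 255;0 0 0 0 0 0.055 255;0 0 0 0 0 0.08 255;0 0 0 0 0 0.11 255;0 0 0 0 0 0.14 255")

```text
t: 24.9
tool_pos: [0.4817, 0.3663, 0.1562]
tool_rot: [-0.099, 3.14, 0.0]
contact_force: [0.1, 1.0, -2.3]
gripper_width: 0.038
```

drive_tool(deltas="0 0 -5 0.01 -0.387 0.02 255;0 0 -5 0.01 -0.387 0.02 255;0 0 -5 0.01 -0.387 0.02 255;0 0 -5 0.01 -0.387 0.02 255;0 0 -5 0.01 -0.387 0.02 255;0 0 -5 0.01 -0.387 0.02 255;0 0 -5 0.01 -0.387 0.02 255;0 0 -5 0.01 -0.387 0.02 255")

```text
t: 25.7
tool_pos: [0.4918, -0.0233, 0.1759]
tool_rot: [0.04, 3.139, -0.001]
contact_force: [1.6, 0.9, -0.8]
gripper_width: 0.038
```

drive_tool(deltas="0 0 -4.6 0.01 -0.387 0 255;0 0 -4.6 0.01 -0.387 0 255;0 0 -4.6 0.01 -0.387 0 255;0 0 -4.6 0.01 -0.387 0 255;0 0 -4.6 0.01 -0.387 0 255;0 0 -4.6 0.01 -0.387 0 255;0 0 -4.6 0.01 -0.387 0 255;0 0 -4.6 0.01 -0.387 0 255")

```text
t: 26.5
tool_pos: [0.5015, -0.4109, 0.1756]
tool_rot: [0.166, 3.136, -0.003]
contact_force: [-0.9, 0.0, -0.9]
gripper_width: 0.0383
```

drive_tool(deltas="0 0 0 0 0 -0.04 255;0 0 0 0 0 -0.08 255;0 0 0 0 0 -0.12 255;0 0 0 0 0 -0.14 255;0 0 0 0 0 -0.145 255;0 0 0 0 0 -0.147 255;0 0 0 0 0 -0.147 255")

```text
t: 27.2
tool_pos: [0.5031, -0.4085, 0.0292]
tool_rot: [0.164, 3.135, -0.003]
contact_force: [0.2, 0.4, -1.5]
gripper_width: 0.0381
```

drive_tool(deltas="0 0 0 0 0 -0.003 255;0 0 0 0 0 -0.005 255;0 0 0 0 0 -0.006 255;0 0 0 0 0 -0.006 255")

```text
t: 27.6
tool_pos: [0.5019, -0.4076, 0.0214]
tool_rot: [0.164, 3.137, -0.0]
contact_force: [0.6, 0.6, -0.0]
gripper_width: 0.038
```

drive_tool(deltas="0 0 0 0 0 -0.001 255;0 0 0 0 0 -0.002 255;0 0 0 0 0 -0.002 255")

```text
t: 27.9
tool_pos: [0.5019, -0.4077, 0.0214]
tool_rot: [-0.164, -3.137, -0.0]
contact_force: [-4.6, 2.7, 9.2]
gripper_width: 0.0378
```

drive_tool(deltas="0 0 0 0 0 0.001 160;0 0 0 0 0 0.001 100;0 0 0 0 0 0.001 0;0 0 0 0 0 0.001 0;0 0 0 0 0 0.03 0;0 0 0 0 0 0.08 0;0 0 0 0 0 0.13 0;0 0 0 0 0 0.18 0")

```text
t: 28.7
tool_pos: [0.5015, -0.4073, 0.2004]
tool_rot: [-0.164, -3.137, -0.001]
contact_force: [0.5, 0.7, -0.2]
gripper_width: 0.0858
```

drive_tool(deltas="0 0 6 0.018 0.323 0 0;0 0 6 0.018 0.323 0 0;0 0 6 0.018 0.323 0 0;0 0 6 0.018 0.323 0 0;0 0 6 0.018 0.323 0 0;0 0 6 0.018 0.323 0 0;0 0 6 0.018 0.323 0 0;0 0 6 0.018 0.323 0 0")

```text
t: 29.5
tool_pos: [0.5197, -0.0815, 0.1991]
tool_rot: [-0.007, 3.142, 0.001]
contact_force: [-0.3, 0.1, 0.3]
gripper_width: 0.0854
```

drive_tool(deltas="0 0 6.7 0.019 0.323 -0.02 0;0 0 6.7 0.019 0.323 -0.02 0;0 0 6.7 0.019 0.323 -0.02 0;0 0 6.7 0.019 0.323 -0.02 0;0 0 6.7 0.019 0.323 -0.02 0;0 0 6.7 0.019 0.323 -0.02 0;0 0 6.7 0.019 0.323 -0.02 0;0 0 6.7 0.019 0.323 -0.02 0")

```text
t: 30.3
tool_pos: [0.5393, 0.2407, 0.1786]
tool_rot: [0.189, -3.136, -0.0]
contact_force: [0.6, -0.9, 0.8]
gripper_width: 0.0857
```

```bash
cat >> h.py <<'E'
def look(png):
    s=monitor.observe(); c=snap("wrist"); print(s["t"],s["tool_pos"],heading(s),s["gripper_width"])
    t=snap("top"); print(*[r for r in cases(t) if r[1][0]<158 and r[0][0]<650],sep="\n")
    L=lab(t); o=np.zeros((400,640),bool); o[165:270,405:525]=((L[:,:,2]<135)&(L[:,:,0]>75))[165:270,405:525]
    print("on mat",*[r for r in rects(t,o,.041,150) if r[1][1]<60],sep="\n")
    cv2.imwrite(png,np.vstack([cv2.resize(c["image"],(480,300)),cv2.resize(t["image"][110:285,180:530],(480,240))])[:,:,::-1])
E
python3 -c "
from h import *; look('pics/v10.png')"
```

```text
30.3 [0.5392885  0.24065339 0.1785608 ] 96.9 0.08567424675430797
(array([ 501.7, -408.2]), array([150.5,  27.1]), -5.8, array([497., 218.]))
(array([588.7, 110.4]), array([89.9, 30.3]), -9.2, array([312., 187.]))
on mat
(array([ 385. , -233.3]), array([78.5, 48.7]), 83.2, array([432., 257.]))
(array([ 405. , -425.6]), array([126.6,  57.1]), 78.1, array([504., 259.]))
(array([ 458., -461.]), array([56.6, 48.9]), -5.9, array([515., 237.]))
(array([ 465.3, -175. ]), array([206.4,  47.2]), 0.9, array([414., 239.]))
(array([ 501.8, -404.7]), array([154.4,  37.3]), -5.2, array([497., 217.]))
(array([ 540.2, -462.3]), array([108.7,  38.9]), 0.4, array([516., 203.]))
(array([ 629.9, -415.8]), array([131.6,  56.1]), -88.8, array([499., 176.]))
```

View pics/v10.png

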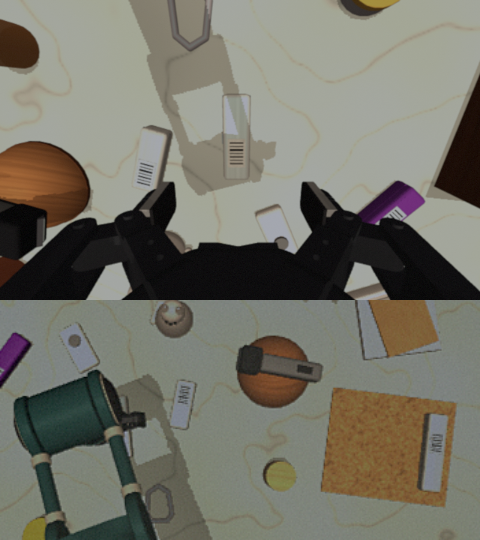

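The long case lies well on the mat at (.502,-.407), heading -5.5°. The medium case is between the jaws. I'll pick it up.

drive_tool(deltas="0 0 0 0 -0.001 -0.05 0;0 0 0 0 -0.001 -0.1 0;0 0 0 0 -0.001 -0.14 0;0 0 0 0 -0.001 -0.157 0;0 0 0 0 -0.001 -0.164 0;0 0 0 0 -0.001 -0.164 0;0 0 0 0 -0.001 -0.164 255;0 0 0 0 -0.001 -0.164 255")

```text
t: 31.2
tool_pos: [0.5407, 0.2377, 0.0173]
tool_rot: [-0.183, 3.133, 0.002]
contact_force: [0.0, 0.6, 0.6]
gripper_width: 0.0594
```

drive_tool(deltas="0 0 0 0 0 0 255;0 0 0 0 0 0 255;0 0 0 0 0 0 255;0 0 0 0 0 0 255")

```text
t: 31.6
tool_pos: [0.5404, 0.2381, 0.0173]
tool_rot: [-0.184, 3.133, 0.001]
contact_force: [-1.4, -0.4, 6.7]
gripper_width: 0.0379
```

drive_tool(deltas="0 0 0 0 0 0.005 255;0 0 0 0 0 0.01 255;0 0 0 0 0 0.02 255;0 0 0 0 0 0.035 255;0 0 0 0 0 0.055 255;0 0 0 0 0 0.085 255;0 0 0 0 0 0.12 255;0 0 0 0 0 0.16 255")

```text
t: 32.4
tool_pos: [0.5379, 0.2371, 0.1766]
tool_rot: [0.184, -3.135, 0.001]
contact_force: [0.5, -0.1, -1.5]
gripper_width: 0.0377
```

drive_tool(deltas="0 0 -6.3 -0.014 -0.28 0 255;0 0 -6.3 -0.014 -0.28 0 255;0 0 -6.3 -0.014 -0.28 0 255;0 0 -6.3 -0.014 -0.28 0 255;0 0 -6.3 -0.014 -0.28 0 255;0 0 -6.3 -0.014 -0.28 0 255;0 0 -6.3 -0.014 -0.28 0 255")

```text
t: 33.1
tool_pos: [0.5247, -0.0463, 0.1765]
tool_rot: [-0.004, 3.14, -0.003]
contact_force: [0.4, 1.0, -1.5]
gripper_width: 0.0379
```

drive_tool(deltas="0 0 -6.3 -0.014 -0.28 0 255;0 0 -6.3 -0.014 -0.28 0 255;0 0 -6.3 -0.014 -0.28 0 255;0 0 -6.3 -0.014 -0.28 0 255;0 0 -6.3 -0.014 -0.28 0 255;0 0 -6.3 -0.014 -0.28 0 255;0 0 -6.3 -0.014 -0.28 0 255")

```text
t: 33.8
tool_pos: [0.511, -0.3262, 0.1762]
tool_rot: [0.167, 3.136, -0.003]
contact_force: [-0.5, -0.1, -1.0]
gripper_width: 0.0377
```

drive_tool(deltas="0 0 0 0 0 -0.04 255;0 0 0 0 0 -0.08 255;0 0 0 0 0 -0.12 255;0 0 0 0 0 -0.14 255;0 0 0 0 0 -0.147 255;0 0 0 0 0 -0.147 255;0 0 0 0 0 -0.147 255")

```text
t: 34.5
tool_pos: [0.5124, -0.3228, 0.03]
tool_rot: [0.16, 3.135, -0.002]
contact_force: [0.2, -0.2, -0.3]
gripper_width: 0.0377
```

drive_tool(deltas="0 0 0 0 0 -0.003 255;0 0 0 0 0 -0.006 255;0 0 0 0 0 -0.007 255;0 0 0 0 0 -0.008 255;0 0 0 0 0 -0.009 255;0 0 0 0 0 -0.009 255")

```text
t: 35.1
tool_pos: [0.5114, -0.323, 0.0222]
tool_rot: [0.162, 3.137, -0.001]
contact_force: [-4.7, 4.5, 13.7]
gripper_width: 0.0379
```

drive_tool(deltas="0 0 0 0 0 0.001 160;0 0 0 0 0 0.001 100;0 0 0 0 0 0.001 60;0 0 0 0 0 0.001 60;0 0 0 0 0 0.03 60;0 0 0 0 0 0.08 60;0 0 0 0 0 0.13 0;0 0 0 0 0 0.17 0")

```text
t: 35.9
tool_pos: [0.5114, -0.323, 0.1919]
tool_rot: [0.161, 3.136, -0.002]
contact_force: [0.7, -0.9, -0.7]
gripper_width: 0.0854
```

drive_tool(deltas="0 0 -2 0.039 0.217 0 0;0 0 -2 0.039 0.217 0 0;0 0 -2 0.039 0.217 0 0;0 0 -2 0.039 0.217 0 0;0 0 -2 0.039 0.217 0 0;0 0 -2 0.039 0.217 0 0")

```text
t: 36.5
tool_pos: [0.55, -0.1026, 0.1889]
tool_rot: [-0.21, -3.134, -0.001]
contact_force: [0.2, 0.1, 0.0]
gripper_width: 0.0853
```

drive_tool(deltas="0 0 -1.7 0.038 0.216 -0.01 0;0 0 -1.7 0.038 0.216 -0.01 0;0 0 -1.7 0.038 0.216 -0.01 0;0 0 -1.7 0.038 0.216 -0.01 0;0 0 -1.7 0.038 0.216 -0.01 0;0 0 -1.7 0.038 0.216 -0.01 0;0 0 -1.7 0.038 0.216 -0.01 0")

```text
t: 37.2
tool_pos: [0.5878, 0.1096, 0.1787]
tool_rot: [-0.262, -3.13, 0.002]
contact_force: [-0.7, -0.3, -0.3]
gripper_width: 0.0853
```

```bash
python3 -c "
from h import *; look('pics/v11.png')"
```

```text
37.2 [0.58781415 0.10956709 0.1786783 ] 80.4 0.08526283044634696
(array([ 510.9, -323.9]), array([120.4,  29.9]), -5.7, array([467., 217.]))
(array([ 501.6, -408.1]), array([150.1,  27.6]), -5.8, array([497., 218.]))
on mat
(array([ 385.2, -233.7]), array([78.5, 48.5]), 84.2, array([434., 258.]))
(array([ 400.4, -456.3]), array([63.8, 52.5]), 0.4, array([512., 258.]))
(array([ 459.2, -460.9]), array([59.5, 48.7]), -5.3, array([516., 237.]))
(array([ 465.3, -175. ]), array([206.4,  47.2]), 0.9, array([414., 239.]))
(array([ 511.2, -320.1]), array([125.1,  38.2]), -5.9, array([466., 216.]))
(array([ 502. , -404.9]), array([154.1,  37.9]), -5.1, array([496., 221.]))
(array([ 540.2, -462.3]), array([108.8,  38.9]), 0.4, array([516., 205.]))
(array([ 629.9, -415.8]), array([131.6,  56.1]), -88.8, array([498., 177.]))
```

View pics/v11.png

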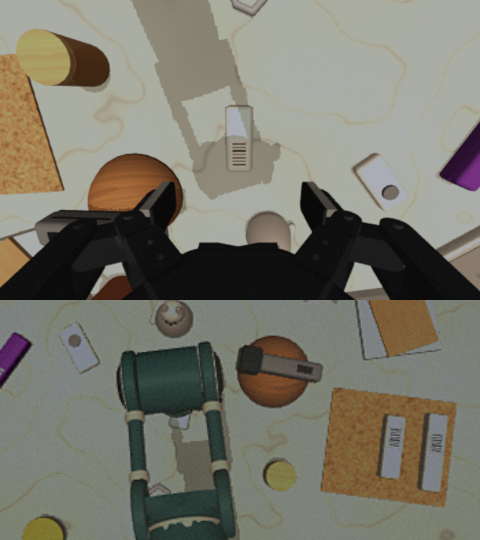

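The medium and long cases sit parallel on the mat. The short case is centred in the jaws at column ~319. I'll pick it up.

drive_tool(deltas="0 0 0 0 0 -0.05 0;0 0 0 0 0 -0.1 0;0 0 0 0 0 -0.14 0;0 0 0 0 0 -0.157 0;0 0 0 0 0 -0.165 0;0 0 0 0 0 -0.165 0;0 0 0 0 0 -0.165 255;0 0 0 0 0 -0.165 255")

```text
t: 38.1
tool_pos: [0.5897, 0.1103, 0.0163]
tool_rot: [0.263, 3.127, 0.001]
contact_force: [1.3, 0.5, 0.0]
gripper_width: 0.0592
```

drive_tool(deltas="0 0 0 0 0 0 255;0 0 0 0 0 0 255;0 0 0 0 0 0 255;0 0 0 0 0 0 255")

```text
t: 38.5
tool_pos: [0.5896, 0.1107, 0.0162]
tool_rot: [0.262, 3.127, 0.001]
contact_force: [-0.6, -0.1, 5.9]
gripper_width: 0.038
```

drive_tool(deltas="0 0 0 0 0 0.005 255;0 0 0 0 0 0.01 255;0 0 0 0 0 0.02 255;0 0 0 0 0 0.035 255;0 0 0 0 0 0.055 255;0 0 0 0 0 0.085 255;0 0 0 0 0 0.12 255;0 0 0 0 0 0.16 255")

```text
t: 39.3
tool_pos: [0.5869, 0.1103, 0.1756]
tool_rot: [-0.262, -3.129, 0.001]
contact_force: [-0.1, -0.2, -0.4]
gripper_width: 0.038
```

drive_tool(deltas="0 0 3.7 -0.069 -0.348 0 255;0 0 3.7 -0.069 -0.348 0 255;0 0 3.7 -0.069 -0.348 0 255;0 0 3.7 -0.069 -0.348 0 255;0 0 3.7 -0.069 -0.348 0 255;0 0 3.7 -0.069 -0.348 0 255;0 0 3.7 -0.069 -0.348 0 255;0 0 3.7 -0.069 -0.348 0 255")

```text
t: 40.1
tool_pos: [0.5178, -0.243, 0.1758]
tool_rot: [0.17, 3.136, -0.005]
contact_force: [0.3, 0.4, -0.8]
gripper_width: 0.038
```

drive_tool(deltas="0 0 0 0 0 -0.04 255;0 0 0 0 0 -0.08 255;0 0 0 0 0 -0.12 255;0 0 0 0 0 -0.14 255;0 0 0 0 0 -0.146 255;0 0 0 0 0 -0.146 255;0 0 0 0 0 -0.146 255")

```text
t: 40.8
tool_pos: [0.5204, -0.238, 0.0301]
tool_rot: [0.161, 3.135, -0.002]
contact_force: [0.7, 0.3, -0.7]
gripper_width: 0.0379
```

drive_tool(deltas="0 0 0 0 0 -0.003 255;0 0 0 0 0 -0.005 255;0 0 0 0 0 -0.006 255;0 0 0 0 0 -0.007 255;0 0 0 0 0 -0.007 255")

```text
t: 41.3
tool_pos: [0.5189, -0.2377, 0.0213]
tool_rot: [0.162, 3.137, -0.0]
contact_force: [0.4, -0.5, 0.1]
gripper_width: 0.0377
```

drive_tool(deltas="0 0 0 0 0 -0.001 255;0 0 0 0 0 -0.0015 255;0 0 0 0 0 -0.0015 255;0 0 0 0 0 0 160;0 0 0 0 0 0 100;0 0 0 0 0 0 60;0 0 0 0 0 0 60;0 0 0 0 0 0.03 60")

```text
t: 42.1
tool_pos: [0.515, -0.2356, 0.047]
tool_rot: [-0.161, -3.129, -0.006]
contact_force: [-0.1, 0.6, -0.1]
gripper_width: 0.0651
```

drive_tool(deltas="0 0 0 0 0 0.05 60;0 0 0 0 0 0.1 60;0 0 0 0 0 0.15 0;0 0 0 -0.02 0.045 0.18 0;0 0 0 -0.04 0.09 0.2 0;0 0 0 -0.05 0.135 0.2 0;0 0 0 -0.06 0.18 0.2 0;0 0 0 -0.06 0.22 0.2 0")

```text
t: 42.9
tool_pos: [0.4575, -0.0158, 0.2517]
tool_rot: [0.162, 3.136, 0.0]
contact_force: [0.2, 0.1, -0.2]
gripper_width: 0.0854
```

drive_tool(deltas="0 0 0 0 0.04 0 0;0 0 0 0 0.08 0 0;0 0 0 0 0.12 0 0;0 0 0 0 0.16 0 0;0 0 0 0 0.2 0 0;0 0 0 0 0.22 0 0;0 0 0 0 0.22 0 0;0 0 0 0 0.22 0 0")

```text
t: 43.7
tool_pos: [0.4586, 0.2023, 0.2508]
tool_rot: [-0.159, -3.137, 0.002]
contact_force: [-0.1, 0.0, -0.0]
gripper_width: 0.085
```

Run:
```python
from h import *
s=monitor.observe(); print(s["t"],s["tool_pos"],s["gripper_width"])
t=snap("top"); L=lab(t)
print(*[r for r in cases(t) if r[0][0]<560 and r[0][1]<0],sep="\n")
def bx(m,x0,y0,x1,y1):
    o=np.zeros(m.shape,bool);o[y0:y1,x0:x1]=m[y0:y1,x0:x1];return o
print("candle",rects(t,bx((L[:,:,1]<127)&(L[:,:,2]>142),345,200,405,260),.078,100))
S=hsv(t)[:,:,1]; print("scanner",rects(t,bx((S<75)&(L[:,:,0]<110),345,140,420,185),.105,60))
c=snap("scene"); 
cv2.imwrite("pics/v12.png",np.vstack([cv2.resize(c["image"][95:245,170:410],(480,300)),cv2.resize(t["image"][110:285,180:530],(480,240))])[:,:,::-1])
```

```text
43.7 [0.45857522 0.20231839 0.25083459] 0.08501307551509418
(array([ 519.2, -238.8]), array([89.8, 30. ]), -5.9, array([437., 212.]))
(array([ 510.9, -323.9]), array([120.4,  29.9]), -5.7, array([467., 219.]))
(array([ 501.7, -407.9]), array([150.5,  27.7]), -6.1, array([497., 218.]))
candle [(array([448. , -90.2]), array([59.6, 57. ]), 1.1, array([384., 239.]))]
scanner [(array([676.4, -82.1]), array([168.8,  77.4]), 81.2, array([384., 156.]))]
```

View pics/v12.png

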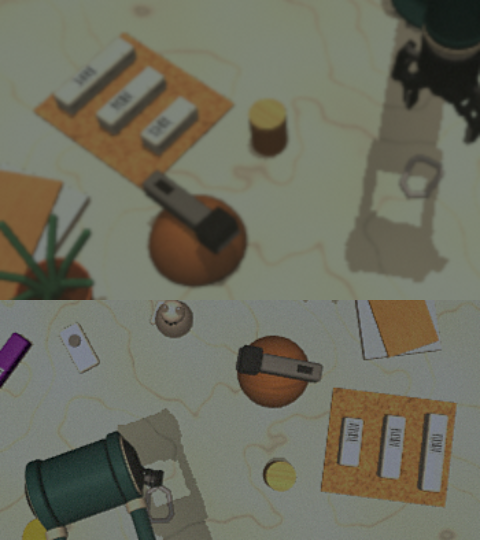

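The final view shows all three cases parallel on the mat with labels up, the candle upright on the stone, the scanner level on the bowl and the bystanders in place. Handing in.

```bash
python3 -c "
from rig import robot; print(robot.hand_in())"
```

```text
the job is handed in; nothing more can be done
None
```

I scanned the three labels in order, put everything in its place and handed the job in at about 44 s of the 210 s allowed; the hand-in gave no verdict.

- **Scanning:** I held the beam on the long, medium and short labels from about 10 cm, each for over a second. By the measured poses it stayed within about 4 mm of each label's middle.
- **Cases:** In the last pictures they lie label up and side by side on the mat, within about 1° of its shorter side. They are centred within about 2 mm lengthwise.
- **Candle:** It stands upright on stone at (0.448, -0.090) m, about 10 cm clear of the mat's edge.
- **Scanner:** It rests by itself on the bowl and looks level. I judged its position and tilt from the pictures and the release pose, because the last numeric fit also took in part of the bowl and was unusable.
- **Bystanders:** The cat, carabiner and remote look unmoved in the pictures. The arm never went near the remote's button.

**Problems along the way:**
- My first grip on the long case slipped off without shifting it. Gripping lower worked, and I did the same for the other two.
- The medium case was knocked about 3 cm aside partway through, after its scan. I measured it again before picking it up.
- The top and wrist cameras disagreed by up to about 4 mm.

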